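# Scrub a beaker and hold the brush level over the tray

## Robot

A 6-joint arm with a two-finger parallel gripper is mounted at the origin on the work surface. World frame = base frame: x ahead of the robot, y to its left, z up, the work surface at z = 0. Lengths are in mm, angles in rad, forces in N, time in s.
With the tool pointing down it reaches from about 350 to 875 mm from the base axis. Payload 4.2 kg.
Tool frame: the origin (TCP) lies on the centre line of the jaws, within the pads' length; the fingertips stand 8 mm ahead of it and the grasp point (between the pads) lies 11 mm behind it; x points along the fingers, y is the direction in which the jaws open and shut, and the axes are right-handed (so a half turn about x gives the same grasp; the last joint's range is limited). The gripper opens to 87 mm and grips with 3 to 60 N. Pads are 19 mm wide; open, the fingers measure 117 mm over their backs; the gripper's body (75 mm by 190 mm) begins 51 mm behind the grasp point.
Start: joints at [-0.99, 0.385, 0.008, 0, -1.194, -0.259], TCP at [197.687, -592.89, 230.55] pointing down, gripper open.
Joint ranges: [-3.14, 3.14], [-1.21, 2.06], [-1.07, 1.41], [-3.16, 2.05], [-2.99, -0.16], [-3.1, 3.1]. Speed limits (rad/s): [2.79, 2.79, 3.14, 3.14, 3.14, 3.14].

## Interface

Orientations are given as a rotation vector (axis times angle).
In Python, from bench import * gives the robot as it stands. The module is installed in compiled form; this text tells all that it offers.
- The arm moves only by the shell command python3 -m handwheel 'ROWS'. ROWS is a JSON object of lists of equal length, an entry for each row: "delta_rot": the turn, a rotation vector about the tool's x, y, z in degrees, a list of three; "offset": the shift along the tool's x, y, z in m, a list of three; "claw": the finger opening in m, from 0 to 0.087. A call has 1 to 12 rows; each row is the pose to reach, as a shift and turn from the pose measured when the call began, along the tool's axes at that moment; what a row does not reach only later rows make up. A row lasts 1/12 s, in which the tool goes at most 41.7 mm and 7.16 degrees, less where a joint would pass 70% of its speed; a pose out of reach is approached as far as the arm can. A call with a gripper value outside its range is refused whole. The fingers move at their own pace and stop on an object; the grip force is fixed at half the most. Time passes only in rows, so rows that repeat a pose let the fingers close. It gives the time, the measured TCP pose, the force and the opening at its end, in the units of the state.
- sense(): the state, without advancing time (a new reading comes with each control period).
- capture(name): name is "side" or "top" or "wrist"; returns the picture (400x640x3 uint8, red, green, blue); there is no depth.
- camera_model(name): a dict with "camera_matrix" (3x3 intrinsics, pixels), "rvec" (rotation vector, rad) and "tvec" (3), from world to camera coordinates, as OpenCV has them. Camera axes: x right, y down, z forward; pixel columns grow to the right and rows downward; lengths in mm; the calibration is good to about 2 mm. A picture is of the moment at which its call begins: read the wrist's pose just before it. camera_model takes no time and is no camera call; for the wrist camera it gives the pose at the moment of the call.
- sign_off(): hands the job in, once; it reports no verdict.
The state is a dict: "time": time; "q": joint angles; "dq": joint speeds; "joint_efforts": joint torques, N m; "tcp_pos": TCP position; "tcp_rot": TCP orientation; "ft_force": force on the tool from outside, world axes, zero at the start; "moment": the same for the moment, N m; "gripper_width": opening from 0.0 (shut) to 1.0 (fully open).
Only numpy, scipy, OpenCV 4.12 (cv2) and the standard library are available. Lean on these libraries where they do the work, as an engineer would, in place of code of your own. Each camera call takes 0.05 s, during which the arm holds its last target.

## Task

Scrub the glass beaker in the clamp stand with the long brush that stands in it: twice raise the brush about 5 cm and lower it back to the beaker's bottom. Then draw the brush right out, turn it level, and hold its bristle head over the shallow metal tray, about 20 cm above the bench, so the bristles can be inspected. Finish still holding the brush there, at rest, and leave everything else on the bench undisturbed.

Things in the scene. Friction and masses are not known exactly. Their poses are not given: they have to be found in the camera images.
- brush: Loose brush, about 80 g, 240 mm long, upright in the beaker, bristle end down on its floor. Origin: centre of the flat bristle end; z runs along the brush to the handle. Rigid white bristle head 52 mm diameter, z 0 to 55 mm; 7 mm steel stem, 55 to 130; round wooden handle 18 mm diameter, 130 to 240, wholly above the beaker rim at the start. Round: yaw means nothing.
- brush_head (a point): Middle of the brush's bristle head, 27.5 mm along the brush from its origin.
- brush_grip (a point): Point on the axis of the brush's wooden handle, 190 mm along the brush from its origin: a good place to grip (the handle runs 60 mm below it and 50 mm above).
- wash_stand: Clamp stand fixed to the bench: white base 130 x 110 x 12 mm (x, y, z) with a glass beaker held fast on its middle, 72 mm outer diameter, 3 mm wall, from 12 to 132 mm above the bench, inner floor at 18 mm. At local x +55 mm a 12 mm steel post, 117 mm high, with clamp and screw (to local +y). Origin: centre of the base underside, under the beaker axis; z up.
- beaker_floor (a point): Centre of the beaker's inner floor, 18 mm above the bench.
- beaker_rim (a point): Centre of the beaker's mouth, 132 mm above the bench; the inside diameter is 66 mm, so the bristle head has 7 mm play all round.
- tray: Shallow steel tray fixed to the bench, 180 x 130 x 18 mm (its x, y, z), wall 3 mm. Origin: centre of its underside.
- small_brush: Bystander: small brush lying in the tray, 130 mm long, 21 mm thick. Leave it.
- vial: Bystander: small amber jar, 28 mm diameter, 55 mm high, between stand and tray. Origin under its centre.
- dish: Bystander: closed clear culture dish, 64 mm diameter, 18 mm high, between stand and tray. Origin under its centre.
- flask: Bystander: conical glass flask, 84 mm wide, 125 mm high, beyond the task's things. Origin under its centre.
- tip_box: Bystander: box of pipette tips, 85 x 120 x 56 mm, beyond the task's things. Origin under its centre.
- reagent: Bystander: white bottle, 68 mm diameter, 160 mm high, beyond the task's things. Origin under its centre.
- spare_beaker: Bystander: empty glass beaker, 72 mm diameter, 95 mm high, to the right, with no brush in it. Origin under its centre.
- stopper_box: Bystander: small carton, 90 x 60 x 30 mm, to the left. Origin under its centre.
Not all that is in view belongs to the job. What is shaped like the wash_stand but orange is not meant.

How it is judged:
By the outcome, as a careful person would: the job done as asked, in the order asked, and still so for the second after the job is handed in, while the arm keeps its last pose, push and grip.
It also fails if it takes over 45 s, if anything falls off the work surface, if the arm or the gripper's body presses on something with over 40 N, if the wrist force passes 120 N, or if a joint passes its speed limit or range.

## Working session

There is one attempt and no reset: what is moved stays moved. The work goes in short steps, Python scripts to look and compute and a shell command to move; the robot and the scene stay as the last step left them, time stands still between calls to the robot, and variables do not carry over. Pictures are saved under pics/ and viewed, and the job is handed in when it is done.

```bash
mkdir -p pics
python3 - <<'E'
from bench import *
import cv2
s=sense();print(s)
for n in("side","top","wrist"):
    cv2.imwrite(f"pics/{n}0.png",capture(n)[:,:,::-1]); m=camera_model(n);print(n,m)
E
```

```text
{'time': 0.0, 'q': array([-9.90376888e-01,  3.85574332e-01,  6.62782370e-03, -5.06033900e-04,
       -1.19400707e+00, -2.58586740e-01]), 'dq': array([-0.00197916, -0.00035257, -0.00068628,  0.00121373, -0.00090017,
        0.00074158]), 'joint_efforts': array([-7.24912061e-04, -3.90661848e+01,  1.87404764e+01,  4.22006652e+00,
        1.09011462e-02, -2.07979356e-04]), 'tcp_pos': array([ 197.51694807, -592.34982242,  229.44859856]), 'tcp_rot': array([-0.25073479,  1.5564662 ,  0.25414272]), 'ft_force': array([-0.33102313, -0.80158918,  0.70071413]), 'moment': array([-0.00083305, -0.05066477,  0.00451289]), 'gripper_width': 0.9994443321434605}
side {'camera_matrix': array([[497.60205146,   0.        , 311.60218309],
       [  0.        , 497.60205146, 198.04838745],
       [  0.        ,   0.        ,   1.        ]]), 'rvec': array([ 2.35483065, -0.31209419,  0.10612404]), 'tvec': array([-496.15342121,  227.88770704, 1785.01041288])}
top {'camera_matrix': array([[507.40706587,   0.        , 320.69787767],
       [  0.        , 507.40706587, 199.85491759],
       [  0.        ,   0.        ,   1.        ]]), 'rvec': array([ 2.12924335, -2.16884159,  0.11764216]), 'tvec': array([  71.35330466,  542.22274884, 1626.5462912 ])}
wrist {'camera_matrix': array([[328.28042796,   0.        , 314.41804781],
       [  0.        , 328.28042796, 193.90316973],
       [  0.        ,   0.        ,   1.        ]]), 'rvec': array([-1.72248818, -2.38641924, -0.36918553]), 'tvec': array([624.31492641, -37.90157204, 392.91124852])}
```

View pics/side0.png

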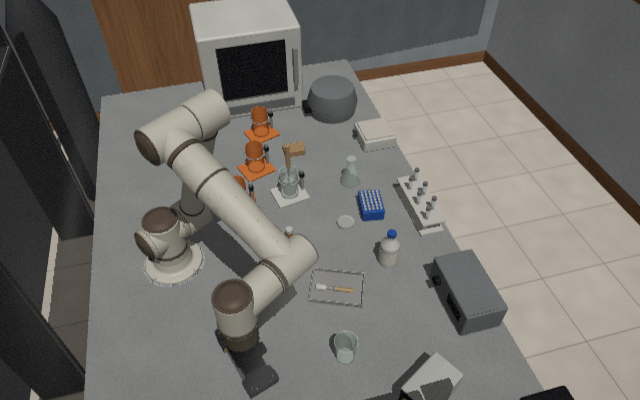

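View pics/top0.png

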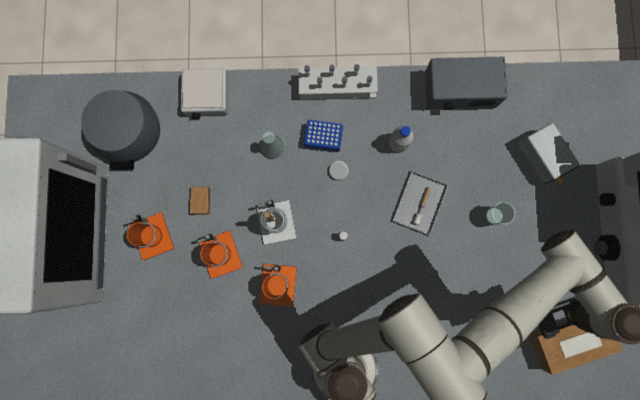

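View pics/wrist0.png

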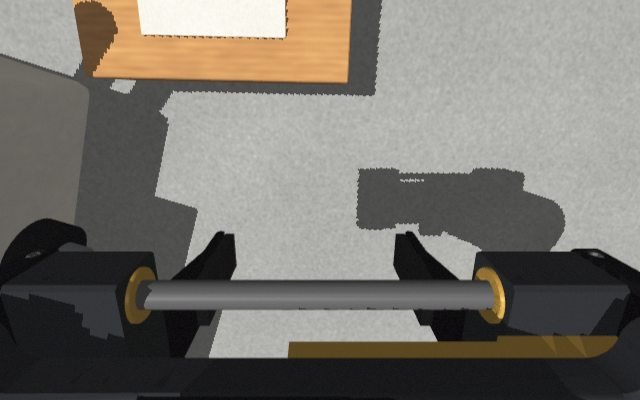

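The wanted white stand is at about (273,220) in the top view and (290,190) in the side view. The tray is at (419,203) in the top view. I'll zoom in next.

```bash
cat > h.py <<'E'
import numpy as np,cv2
from bench import *
def cam(n):
    m=camera_model(n);K=np.array(m["camera_matrix"]);R=cv2.Rodrigues(np.array(m["rvec"]))[0];t=np.array(m["tvec"]).ravel();return K,R,t
def ray(n,p):
    K,R,t=cam(n);d=R.T@np.linalg.solve(K,np.array([p[0],p[1],1.]));return -R.T@t,d/np.linalg.norm(d)
def onz(n,p,z):
    c,d=ray(n,p);return c+d*(z-c[2])/d[2]
def proj(n,X):
    K,R,t=cam(n);x=K@(R@np.array(X,float)+t);return x[:2]/x[2]
def tri(a,pa,b,pb):
    c1,d1=ray(a,pa);c2,d2=ray(b,pb)
    A=np.stack([d1,-d2],1);s=np.linalg.lstsq(A,c2-c1,rcond=None)[0]
    x,y=c1+s[0]*d1,c2+s[1]*d2;return (x+y)/2,np.linalg.norm(x-y)
def toolR():
    return cv2.Rodrigues(np.array(sense()["tcp_rot"]))[0]
E
python3 - <<'E'
import cv2
a=cv2.imread("pics/side0.png")[130:210,250:320];b=cv2.imread("pics/top0.png")[190:250,245:305]
cv2.imwrite("pics/z1.png",cv2.hconcat([cv2.resize(a,(392,448),interpolation=2),cv2.resize(b,(400,448),interpolation=2)]))
from h import *
print("stand base? ",onz("top",(276,222),12))
print("tray",onz("top",(419,203),18))
E
```

```text
stand base?  [475.41193067 210.71730588  12.        ]
tray [ 528.7875824  -261.93554912   18.        ]
```

View pics/z1.png

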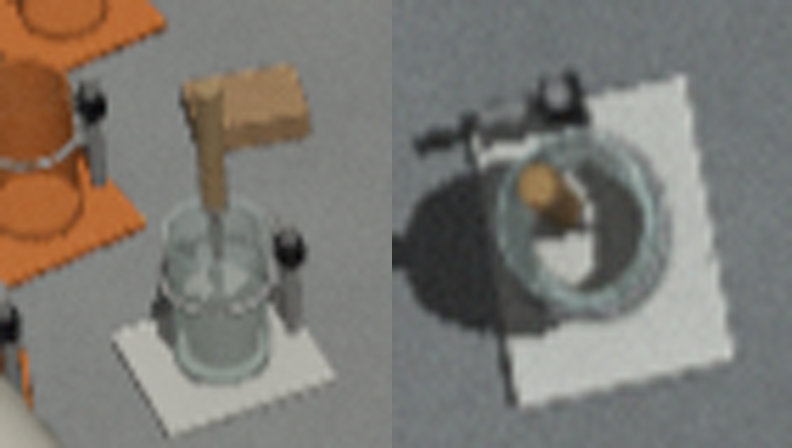

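Run:
```python
from h import *
f=lambda u,v:(245+(u-392)/6.667,190+v/7.467)
g=lambda u,v:(250+u/5.6,130+v/5.6)
T=tri("side",g(208,85),"top",f(540,187));B=tri("side",g(214,205),"top",f(575,222));print("hand top",T,"bot",B)
c=[onz("top",f(*p),12) for p in[(685,78),(735,355),(515,405)]];print(c,(c[0]+c[2])/2)
e=[onz("top",f(*p),132) for p in[(582,130),(582,320),(497,225),(668,225)]];print("rim",np.mean(e,0))
e=[onz("side",g(*p),132) for p in[(160,235),(270,235),(215,198),(215,270)]];print("rim side",np.mean(e,0))
a=cv2.imread("pics/side0.png")[255:320,295:380];b=cv2.imread("pics/top0.png")[150:250,320:460]
cv2.imwrite("pics/z2.png",cv2.hconcat([cv2.resize(a,(392,300),interpolation=2),cv2.resize(b,(408,300),interpolation=2)]))
```

```text
hand top (array([477.08092547, 208.82896151, 264.20666513]), np.float64(5.446448191652671)) bot (array([473.89500854, 205.31368759, 162.21676536]), np.float64(8.054261593375358))
[array([546.37810177, 167.18844962,  12.        ]), array([422.87761055, 143.65546975,  12.        ]), array([402.86716686, 252.52194235,  12.        ])] [474.62263431 209.85519599  12.        ]
rim [471.31077763 205.76215161 132.        ]
rim side [477.95156647 208.74319908 132.        ]
```

View pics/z2.png

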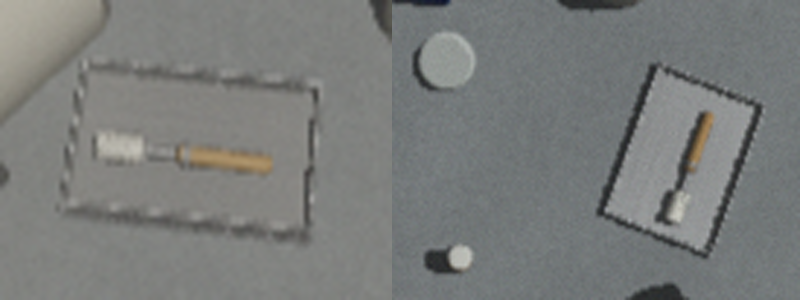

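```bash
cat >> h.py <<'E'
def tilt(az,deg,flip=False):
    """tool x points horizontally az, pitched deg below level; y horizontal"""
    a=np.radians(az);d=np.radians(deg)
    x=np.array([np.cos(a)*np.cos(d),np.sin(a)*np.cos(d),-np.sin(d)])
    y=np.array([-np.sin(a),np.cos(a),0])
    if flip:y=-y
    return np.stack([x,y,np.cross(x,y)],1)
def rel(P,R):
    s=sense();R0=toolR();o=R0.T@(np.array(P)-s["tcp_pos"])/1000
    return np.round(o,4),np.round(np.degrees(cv2.Rodrigues(R0.T@R)[0].ravel()),2)
E
python3 - <<'E'
from h import *
print(toolR().round(3))
for az in(-90,-70,-45,0,24,90):
  for fl in(0,1):print(az,fl,rel([475,209,350],tilt(az,45,fl)))
f=lambda u,v:(320+(u-392)*140/408,150+v/3.)
c=[onz("top",f(*p),18) for p in[(655,65),(762,105),(708,255),(600,212)]];print(c,np.mean(c,0))
g=lambda u,v:(295+u*85/392,255+v*65/300)
c=[onz("side",g(*p),18) for p in[(82,62),(318,88),(308,238),(62,210)]];print(np.mean(c,0))
print("vial",onz("top",f(460,257),55),"dish",onz("top",f(446,60),18))
print("orange",onz("top",(279,287),0),onz("top",(219,255),0), "reagent",onz("top",(404,132),160))
E
```

```text
[[-0.001 -0.316  0.949]
 [ 0.001  0.949  0.316]
 [-1.     0.002 -0.   ]]
-90 0 (array([-0.1192,  0.6729,  0.5166]), array([102.05, -30.56, -42.34]))
-90 1 (array([-0.1192,  0.6729,  0.5166]), array([-67.63,  38.93, -28.1 ]))
-70 0 (array([-0.1192,  0.6729,  0.5166]), array([ 83.44, -35.6 , -34.64]))
-70 1 (array([-0.1192,  0.6729,  0.5166]), array([-86.37,  34.89, -35.86]))
-45 0 (array([-0.1192,  0.6729,  0.5166]), array([ 59.97, -40.27, -24.93]))
-45 1 (array([-0.1192,  0.6729,  0.5166]), array([-109.57,   28.14,  -45.46]))
0 0 (array([-0.1192,  0.6729,  0.5166]), array([ 17.43, -44.62,  -7.32]))
0 1 (array([-0.1192,  0.6729,  0.5166]), array([-150.3 ,   10.22,  -62.29]))
24 0 (array([-0.1192,  0.6729,  0.5166]), array([ -5.32, -44.96,   2.1 ]))
24 1 (array([-0.1192,  0.6729,  0.5166]), array([161.49,   3.12,  66.89]))
90 0 (array([-0.1192,  0.6729,  0.5166]), array([-67.68, -38.83,  27.94]))
90 1 (array([-0.1192,  0.6729,  0.5166]), array([102.08,  30.39,  42.22]))
[array([ 634.04792539, -237.31247721,   18.        ]), array([ 586.87232222, -356.51190781,   18.        ]), array([ 422.9911609 , -288.27252053,   18.        ]), array([ 472.18370793, -169.14800029,   18.        ])] [ 529.02377911 -262.81122646   18.        ]
[ 529.7087963  -269.61642926   18.        ]
vial [423.88707649  -9.43339797  55.        ] dish [6.44553509e+02 4.94806414e-01 1.80000000e+01]
orange [262.7470357  203.47466261   0.        ] [370.50341213 401.54120779   0.        ] reagent [ 732.40226507 -199.69745467  160.        ]
```

Run:
```python
from h import *
R=tilt(-70,45);x=R[:,0];G=np.array([475.5,208.5,210])
print(rel(G-130*x,R),G-130*x)
```

```text
(array([-0.071 ,  0.7641,  0.5144]), array([ 83.44, -35.6 , -34.64])) [444.06018086 294.88019317 301.92388155]
```

```bash
python3 -m handwheel '{"offset":[[-0.1,0.38,0.257],[-0.1,0.38,0.257],[-0.1,0.38,0.257],[-0.1,0.38,0.257],[-0.1,0.38,0.257],[-0.1,0.38,0.257],[-0.1,0.38,0.257],[-0.1,0.38,0.257],[-0.1,0.38,0.257],[-0.1,0.38,0.257],[-0.1,0.38,0.257],[-0.1,0.38,0.257]],"delta_rot":[[7,-3,-3],[14,-6,-6],[21,-9,-9],[28,-12,-12],[35,-15,-15],[42,-18,-17],[42,-18,-17],[42,-18,-17],[42,-18,-17],[42,-18,-17],[42,-18,-17],[42,-18,-17]],"claw":[0.087,0.087,0.087,0.087,0.087,0.087,0.087,0.087,0.087,0.087,0.087,0.087]}'
python3 - <<'E'
from h import *
print(sense()["q"].round(3));R=tilt(-70,45);x=R[:,0];G=np.array([475.5,208.5,210])
print(toolR().round(3),rel(G-130*x,R))
E
```

```text
time: 1.15
tcp_pos: [306.0, -202.3, 319.1]
tcp_rot: [0.135, 1.187, -0.491]
ft_force: [1.8, 0.9, 0.5]
gripper_width: 0.994
[ 0.152 -0.391 -0.757  0.412 -0.992 -2.339]
[[ 0.284  0.435  0.855]
 [-0.295  0.888 -0.354]
 [-0.912 -0.152  0.38 ]] (array([-0.092 ,  0.504 , -0.0644]), array([ 41.19, -17.88, -17.54]))
```

Run:
```python
from h import *
R=tilt(-70,45,True);x=R[:,0];G=np.array([475.5,208.5,210])
print(rel(G-130*x,R))
```

```text
(array([-0.092 ,  0.504 , -0.0644]), array([-135.54,   22.07,  -22.49]))
```

```bash
python3 -m handwheel '{"offset":[[-0.05,0.03,0],[-0.08,0.06,0],[-0.08,0.09,0],[-0.08,0.12,0],[-0.08,0.15,-0.01],[-0.08,0.18,-0.01],[-0.08,0.21,-0.02],[-0.08,0.24,-0.02],[-0.08,0.27,-0.03],[-0.08,0.3,-0.03],[-0.08,0.3,-0.03],[-0.08,0.3,-0.03]],"delta_rot":[[-7,1,-1],[-14,2,-2],[-20,3,-3],[-27,4,-4],[-34,6,-6],[-41,7,-7],[-47,8,-8],[-54,9,-9],[-61,10,-10],[-68,11,-11],[-75,12,-12],[-75,12,-12]],"claw":[0.087,0.087,0.087,0.087,0.087,0.087,0.087,0.087,0.087,0.087,0.087,0.087]}'
python3 - <<'E'
from h import *
print(sense()["q"].round(3));R=tilt(-70,45,True);x=R[:,0];G=np.array([475.5,208.5,210])
print(rel(G-130*x,R))
E
```

```text
time: 2.15
tcp_pos: [388.4, 99.6, 333.7]
tcp_rot: [-1.093, 1.529, 0.199]
ft_force: [-0.2, -0.8, 0.0]
gripper_width: 1.002
[ 0.971  0.007 -0.473  0.406 -1.493 -1.817]
(array([-0.0666,  0.0807,  0.1769]), array([-60.25,  10.13, -10.01]))
```

```bash
python3 -m handwheel '{"offset":[[-0.03,0.01,0.015],[-0.06,0.02,0.03],[-0.07,0.03,0.05],[-0.07,0.04,0.08],[-0.07,0.05,0.11],[-0.07,0.06,0.14],[-0.067,0.07,0.16],[-0.067,0.081,0.177],[-0.067,0.081,0.177],[-0.067,0.081,0.177],[-0.067,0.081,0.177],[-0.067,0.081,0.177]],"delta_rot":[[-6,1,-1],[-12,2,-2],[-18,3,-3],[-24,4,-4],[-30,5,-5],[-36,6,-6],[-42,7,-7],[-48,8,-8],[-54,9,-9],[-60.2,10.1,-10],[-60.2,10.1,-10],[-60.2,10.1,-10]],"claw":[0.087,0.087,0.087,0.087,0.087,0.087,0.087,0.087,0.087,0.087,0.087,0.087]}'
python3 - <<'E'
from h import *
s=sense();print(s["q"].round(3));R=tilt(-70,45,True);x=R[:,0];G=np.array([475.5,208.5,210])
print(toolR().round(3),rel(G+11*x,R))
for n in("wrist","top","side"):cv2.imwrite(f"pics/{n}1.png",capture(n)[:,:,::-1])
a=cv2.imread("pics/side1.png")[110:230,230:350];b=cv2.imread("pics/top1.png")[160:280,210:330]
cv2.imwrite("pics/z3.png",cv2.hconcat([cv2.resize(a,(400,400),interpolation=2),cv2.resize(b,(400,400),interpolation=2)]))
E
```

```text
time: 3.15
tcp_pos: [443.7, 294.6, 302.4]
tcp_rot: [-2.088, 1.467, 0.864]
ft_force: [-0.0, -0.0, -0.1]
gripper_width: 1.001
[ 1.152  0.378 -0.218  0.512 -1.594 -0.964]
[[ 0.241 -0.941 -0.237]
 [-0.664 -0.338  0.667]
 [-0.708 -0.004 -0.706]] (array([ 0.1413, -0.0006,  0.0002]), array([-0.33,  0.08, -0.04]))
```

View pics/wrist1.png

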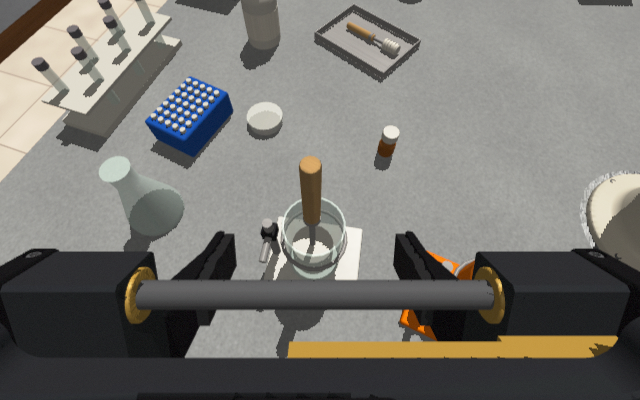

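View pics/z3.png

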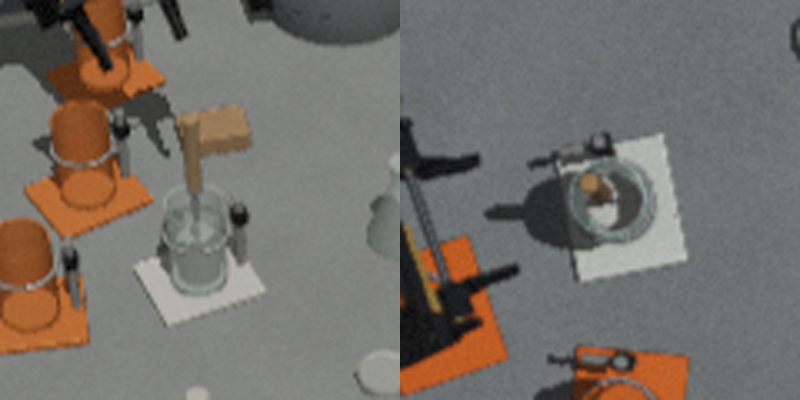

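The wrist view shows the handle between the fingers. Its top is at about (310,162), its lower end at about (312,222), and the rim ellipse is centred near (315,225).

Run:
```python
from h import *
P1=onz("wrist",(310.5,163),258);P2=onz("wrist",(312,220),150);P3=onz("wrist",(314.5,226),132)
s=sense();R0=toolR()
for p in(P1,P2,P3):print(p.round(1),(R0.T@(p-s["tcp_pos"])).round(1))
print(proj("wrist",[475.5,208.5,132]),proj("wrist",[475.5,208.5,258]),proj("top",[475.5,208.5,258]),proj("side",[475.5,208.5,258]))
G=np.array([475.5,208.5,210]);print((R0.T@(G-s["tcp_pos"])).round(1))
```

```text
[476.9 213.9 258. ] [ 93.4  -3.4 -30.3]
[476.2 215.7 150. ] [168.6  -3.   47.3]
[473.9 214.5 132. ] [181.6  -0.4  59.7]
[314.95986417 220.84253434] [314.60832351 157.93413807] [267.67844866 214.84748706] [286.09171902 146.74522032]
[ 1.306e+02 -1.000e-01  3.000e-01]
```

```bash
python3 - <<'E'
from h import *
s=sense();R0=toolR();print((R0.T@(np.array([476.3,211.5,208])-s["tcp_pos"])).round(1))
E
python3 -m handwheel '{"offset":[[0.03,-0.002,0],[0.06,-0.002,0],[0.09,-0.002,0.001],[0.115,-0.002,0.002],[0.13,-0.002,0.003],[0.14,-0.002,0.003],[0.14,-0.002,0.003],[0.14,-0.002,0.003]],"delta_rot":[[0,0,0],[0,0,0],[0,0,0],[0,0,0],[0,0,0],[0,0,0],[0,0,0],[0,0,0]],"claw":[0.087,0.087,0.087,0.087,0.087,0.087,0.087,0.087]}'
python3 - <<'E'
from h import *
print(sense()["ft_force"])
for n in("wrist","top","side"):cv2.imwrite(f"pics/{n}2.png",capture(n)[:,:,::-1])
a=cv2.imread("pics/side2.png")[110:230,230:350];b=cv2.imread("pics/top2.png")[160:280,210:330]
cv2.imwrite("pics/z4.png",cv2.hconcat([cv2.resize(a,(400,400),interpolation=2),cv2.resize(b,(400,400),interpolation=2)]))
E
```

```text
[130.3  -1.9   3.5]
time: 3.97
tcp_pos: [479.3, 204.9, 202.2]
tcp_rot: [-2.087, 1.465, 0.864]
ft_force: [-0.1, 0.6, -0.1]
gripper_width: 1.0
[-0.07854163  0.60432286 -0.10383946]
```

View pics/wrist2.png

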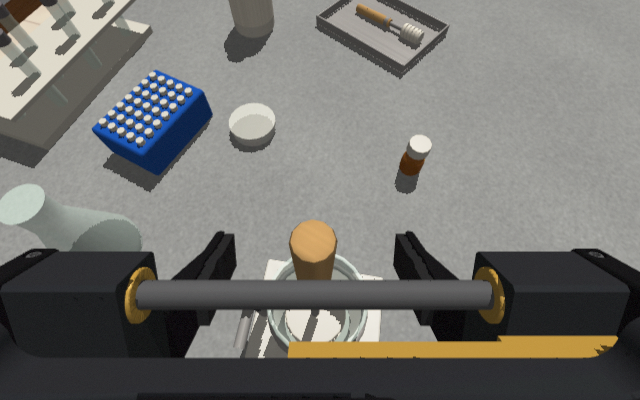

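View pics/z4.png

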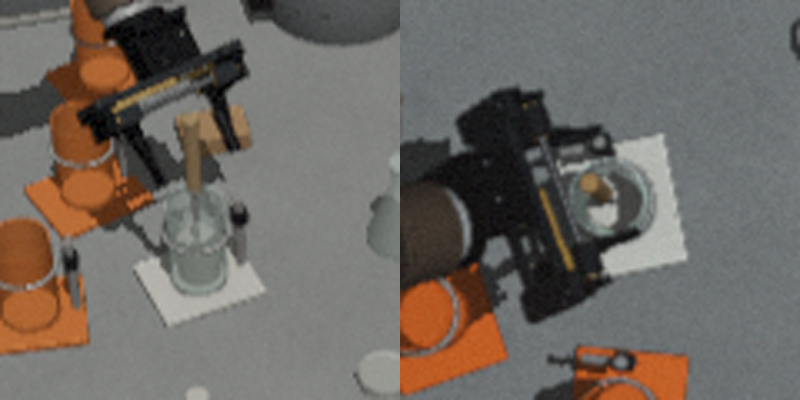

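Run:
```python
from h import *
s=sense();R0=toolR()
for p in (onz("wrist",(314,240),258),onz("top",(267.2,215),258),onz("side",(287.1,145.5),258),onz("wrist",(316,304),132)):print(p.round(1),(R0.T@(p-s["tcp_pos"])).round(1))
print(s["tcp_pos"]-11*R0[:,0])
```

```text
[476.2 215.3 258. ] [-46.4  -0.6 -32.2]
[475.1 209.9 258. ] [-43.1   2.3 -35.6]
[480.6 214.4 258. ] [-44.7  -4.4 -33.8]
[474.8 217.8 132. ] [41.1  0.6 58.6]
[476.62411801 213.21590093 210.20318542]
```

```bash
python3 -m handwheel '{"offset":[[0,0,0],[0,0,0],[0,0,0],[0,0,0],[0,0,0],[0,0,0],[0,0,0],[0,0,0],[0,0,0],[0,0,0],[0,0,0],[0,0,0]],"delta_rot":[[0,0,0],[0,0,0],[0,0,0],[0,0,0],[0,0,0],[0,0,0],[0,0,0],[0,0,0],[0,0,0],[0,0,0],[0,0,0],[0,0,0]],"claw":[0.06,0.04,0.025,0.01,0.01,0.01,0.01,0.01,0.01,0.01,0.01,0.01]}'
python3 - <<'E'
from h import *
s=sense();print(s["ft_force"],s["gripper_width"]*87, s["tcp_pos"])
for n in("wrist","side"):cv2.imwrite(f"pics/{n}3.png",capture(n)[:,:,::-1])
R0=toolR();print("up5cm",R0.T@[0,0,.05], R0.T@[0,0,.01])
E
```

```text
time: 5.12
tcp_pos: [479.3, 205.9, 202.4]
tcp_rot: [-2.088, 1.462, 0.864]
ft_force: [-0.2, -0.7, 0.4]
gripper_width: 0.2
[-0.20738978 -0.73437545  0.35270347] 17.406265619937546 [479.3166943  205.93198461 202.38536462]
up5cm [-0.03548336 -0.00028919 -0.03522566] [-7.09667292e-03 -5.78387819e-05 -7.04513223e-03]
```

View pics/wrist3.png

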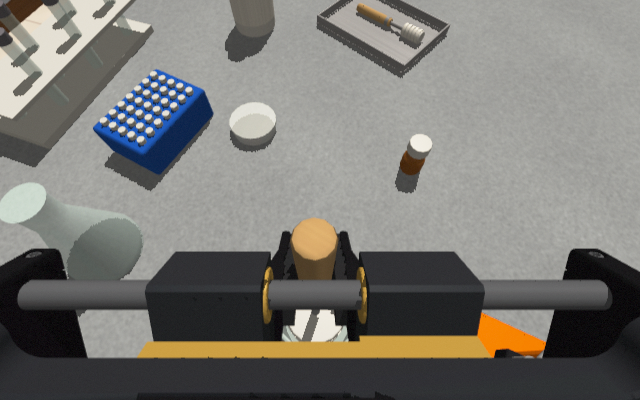

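```bash
python3 -m handwheel '{"offset":[[-0.009,0,-0.009],[-0.018,0,-0.018],[-0.027,0,-0.027],[-0.036,0,-0.036],[-0.036,0,-0.036],[-0.036,0,-0.036]],"delta_rot":[[0,0,0],[0,0,0],[0,0,0],[0,0,0],[0,0,0],[0,0,0]],"claw":[0.01,0.01,0.01,0.01,0.01,0.01]}'
python3 - <<'E'
from h import *
s=sense();print(s["ft_force"],s["gripper_width"]*87, s["tcp_pos"])
for n in("wrist","side","top"):cv2.imwrite(f"pics/{n}4.png",capture(n)[:,:,::-1])
a=cv2.imread("pics/side4.png")[110:230,230:350];b=cv2.imread("pics/top4.png")[160:280,210:330]
cv2.imwrite("pics/z5.png",cv2.hconcat([cv2.resize(a,(400,400),interpolation=2),cv2.resize(b,(400,400),interpolation=2)]))
R0=toolR();print(R0.T@(np.array([479.3,205.9,202.0])-s["tcp_pos"]))
E
```

```text
time: 5.72
tcp_pos: [479.2, 206.0, 254.3]
tcp_rot: [-2.086, 1.46, 0.864]
ft_force: [-0.1, 0.1, -1.0]
gripper_width: 0.195
[-0.08088617  0.05427088 -0.96087525] 16.93653702485486 [479.2015889  205.97345437 254.31532529]
[37.18658775  0.18165324 36.79718786]
```

View pics/z5.png

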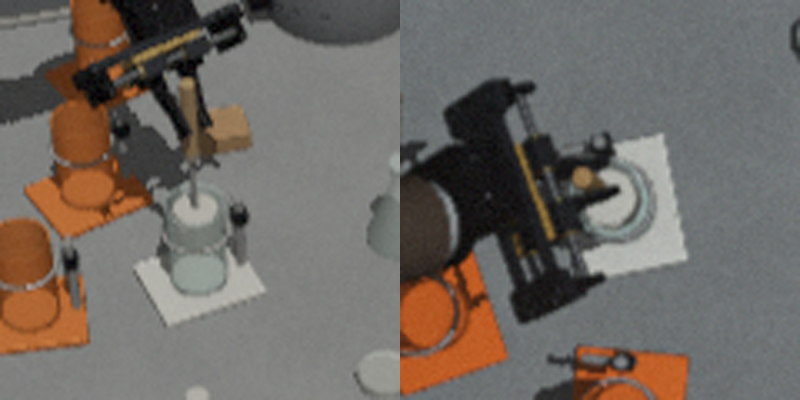

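View pics/wrist4.png

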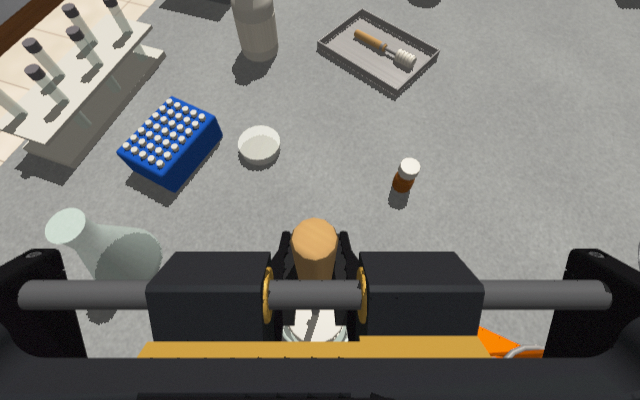

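The brush rose with the gripper, and its head is now visible just below the rim. Now I'll lower it.

```bash
python3 -m handwheel '{"offset":[[0.009,0,0.009],[0.018,0,0.018],[0.027,0,0.027],[0.034,0,0.034],[0.0372,0,0.0368],[0.0372,0,0.0368],[0.0372,0,0.0368]],"delta_rot":[[0,0,0],[0,0,0],[0,0,0],[0,0,0],[0,0,0],[0,0,0],[0,0,0]],"claw":[0.01,0.01,0.01,0.01,0.01,0.01,0.01]}'
python3 - <<'E'
from h import *
s=sense();print(s["ft_force"],s["gripper_width"]*87, s["tcp_pos"])
R0=toolR();print(R0.T@(np.array([479.3,205.9,s["tcp_pos"][2]-1])-s["tcp_pos"]))
E
```

```text
time: 6.45
tcp_pos: [479.4, 204.7, 202.0]
tcp_rot: [-2.092, 1.467, 0.86]
ft_force: [-2.6, -0.2, 7.8]
gripper_width: 0.195
[-2.64754028 -0.2398809   7.79958266] 16.949884726943225 [479.43426004 204.73914213 202.04322511]
[-0.09994637 -0.26322662  1.51206456]
```

The brush touched the floor with about 8 N. Now the second stroke.

```bash
python3 -m handwheel '{"offset":[[-0.009,0,-0.008],[-0.018,0,-0.017],[-0.027,0,-0.026],[-0.0355,0,-0.035],[-0.0355,0,-0.035],[-0.0355,0,-0.035]],"delta_rot":[[0,0,0],[0,0,0],[0,0,0],[0,0,0],[0,0,0],[0,0,0]],"claw":[0.01,0.01,0.01,0.01,0.01,0.01]}'
python3 - <<'E'
from h import *
s=sense();print(s["ft_force"],s["gripper_width"]*87, s["tcp_pos"])
R0=toolR();R=tilt(-70,45,True);print(rel([479.3,205.9,202.0],R))
E
```

```text
time: 6.95
tcp_pos: [479.2, 205.3, 252.4]
tcp_rot: [-2.091, 1.465, 0.86]
ft_force: [-0.8, 0.0, -0.6]
gripper_width: 0.193
[-0.77437363  0.0027062  -0.64040134] 16.80522797327919 [479.16902498 205.30867458 252.37849825]
(array([ 0.0352, -0.    ,  0.036 ]), array([-0.36, -0.04,  0.12]))
```

```bash
python3 -m handwheel '{"offset":[[0.009,0,0.009],[0.018,0,0.018],[0.027,0,0.027],[0.033,0,0.034],[0.0352,0,0.036],[0.0352,0,0.036],[0.0352,0,0.036]],"delta_rot":[[0,0,0],[0,0,0],[0,0,0],[0,0,0],[0,0,0],[0,0,0],[0,0,0]],"claw":[0.01,0.01,0.01,0.01,0.01,0.01,0.01]}'
python3 - <<'E'
from h import *
s=sense();print(s["ft_force"],s["gripper_width"]*87, s["tcp_pos"])
R0=toolR();print(rel([479.3,205.9,350.0],tilt(-70,45,True)))
print(proj("side",[476.5,213,132]))
cv2.imwrite("pics/side5.png",capture("side")[:,:,::-1])
a=cv2.imread("pics/side5.png")[110:230,230:350]
cv2.imwrite("pics/z6.png",cv2.resize(a,(480,480),interpolation=2))
E
```

```text
time: 7.53
tcp_pos: [479.3, 205.2, 202.1]
tcp_rot: [-2.094, 1.468, 0.858]
ft_force: [-1.1, -1.3, 4.3]
gripper_width: 0.197
[-1.10540942 -1.28120669  4.26107752] 17.15151181616815 [479.29313691 205.2162791  202.12499675]
(array([-0.1045, -0.0009, -0.1046]), array([-0.31, -0.28,  0.05]))
[287.77569032 171.17484318]
```

View pics/z6.png

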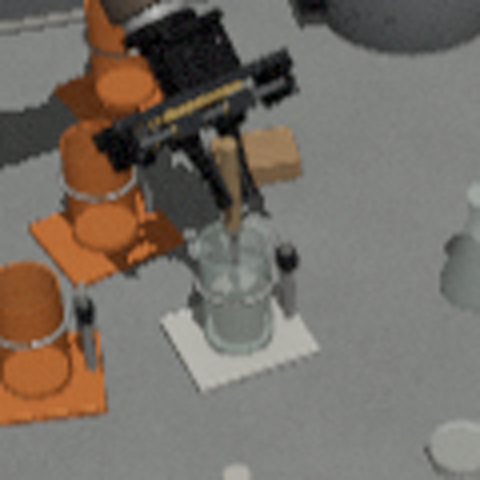

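The brush is back on the floor with 4.3 N. Now I'll draw it straight out by 190 mm.

```bash
python3 -m handwheel '{"offset":[[-0.012,0,-0.012],[-0.026,0,-0.026],[-0.04,0,-0.04],[-0.054,0,-0.054],[-0.068,0,-0.068],[-0.082,0,-0.082],[-0.096,0,-0.096],[-0.11,0,-0.11],[-0.124,0,-0.124],[-0.135,0,-0.135],[-0.135,0,-0.135],[-0.135,0,-0.135]],"delta_rot":[[0,0,0],[0,0,0],[0,0,0],[0,0,0],[0,0,0],[0,0,0],[0,0,0],[0,0,0],[0,0,0],[0,0,0],[0,0,0],[0,0,0]],"claw":[0.01,0.01,0.01,0.01,0.01,0.01,0.01,0.01,0.01,0.01,0.01,0.01]}'
python3 - <<'E'
from h import *
s=sense();print(s["ft_force"],s["gripper_width"]*87, s["tcp_pos"],s["q"].round(3))
for n in("side","top"):cv2.imwrite(f"pics/{n}6.png",capture(n)[:,:,::-1])
a=cv2.imread("pics/side6.png")[90:210,220:340];b=cv2.imread("pics/top6.png")[160:280,210:330]
cv2.imwrite("pics/z7.png",cv2.hconcat([cv2.resize(a,(400,400),interpolation=2),cv2.resize(b,(400,400),interpolation=2)]))
E
```

```text
time: 8.58
tcp_pos: [478.1, 206.0, 392.1]
tcp_rot: [-2.092, 1.467, 0.859]
ft_force: [0.1, -0.6, -2.1]
gripper_width: 0.194
[ 0.0607262  -0.63197434 -2.14744252] 16.910786374535054 [478.13552263 205.99905684 392.0724667 ] [ 1.018  0.249 -0.207  0.593 -1.654 -0.791]
```

View pics/z7.png

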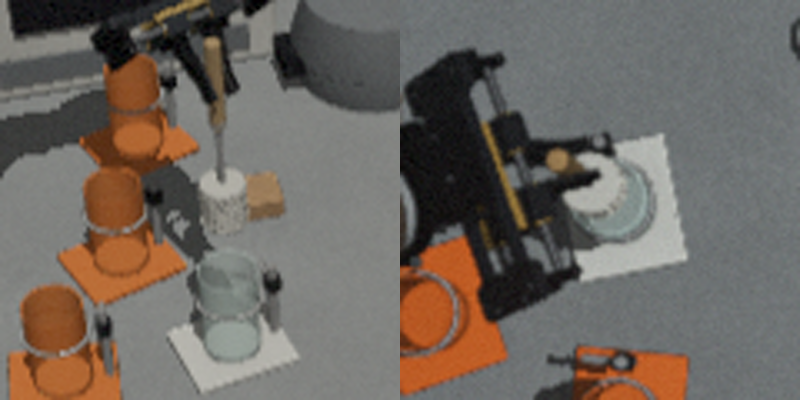

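The brush is clear of the beaker and hangs upright. Now I'll work out the final pose.

```bash
cat >> h.py <<'E'
def final(az,bt,head=(529,-264,200)):
    R=tilt(az,45)
    b=R@bt
    # remove remaining tilt: rotate about horizontal axis so that b is level
    ax=np.cross(b,[0,0,1]);ax/=np.linalg.norm(ax);e=np.arcsin(b[2])
    R=cv2.Rodrigues(-ax*e)[0]@R; b=R@bt
    return R,np.array(head)-162.5*b+11*R[:,0],b
E
python3 - <<'E'
from h import *
bt=toolR().T@[0,0,-1.];print("bt",bt)
for az in(-90,-80,-70):
    R,P,b=final(az,bt);print(az,b.round(3),P.round(1))
    print("translate first",rel([P[0],P[1],390],tilt(az,45,True)))
E
```

```text
bt [0.70371353 0.00213129 0.71048063]
-90 [ 0.002 -1.    -0.   ] [ 528.7 -109.2  192.2]
translate first (array([ 0.2234,  0.059 , -0.2198]), array([13.89, -0.25, 14.13]))
-80 [ 0.176 -0.984 -0.   ] [ 501.8 -111.7  192.2]
translate first (array([ 0.2185,  0.0851, -0.215 ]), array([ 6.84, -0.26,  7.04]))
-70 [ 0.344 -0.939 -0.   ] [ 475.7 -118.7  192.2]
translate first (array([ 0.2169,  0.112 , -0.2135]), array([-0.21, -0.27, -0.04]))
```

```bash
python3 -m handwheel '{"offset":[[0.01,0.004,-0.01],[0.03,0.012,-0.03],[0.05,0.02,-0.05],[0.07,0.028,-0.07],[0.09,0.036,-0.09],[0.11,0.044,-0.11],[0.13,0.052,-0.13],[0.15,0.06,-0.15],[0.17,0.068,-0.17],[0.19,0.076,-0.19],[0.21,0.083,-0.208],[0.2185,0.085,-0.215]],"delta_rot":[[0,0,0],[1,0,1],[1,0,1],[2,0,2],[3,0,3],[3,0,3],[4,0,4],[5,0,5],[5,0,5],[6,0,6],[6.8,0,7],[6.8,0,7]],"claw":[0.01,0.01,0.01,0.01,0.01,0.01,0.01,0.01,0.01,0.01,0.01,0.01]}'
python3 - <<'E'
from h import *
s=sense();print(s["q"].round(3));bt=np.array([.7037,.0021,.7105]);print((toolR()@bt).round(3))
R,P,b=final(-80,bt);P[2]=330;print(rel(P,R))
E
```

```text
time: 9.68
tcp_pos: [500.7, -114.3, 388.2]
tcp_rot: [-1.931, 1.627, 0.798]
ft_force: [0.0, 0.5, -0.4]
gripper_width: 0.193
[ 0.444  0.076 -0.475  0.773 -1.366 -0.574]
[-0.005 -0.    -1.   ]
(array([ 0.0393, -0.0017,  0.043 ]), array([-180.  ,    0.37,   -0.82]))
```

```bash
python3 -m handwheel '{"offset":[[0,0,0],[0,0,0],[0,0,0]],"delta_rot":[[-6,0,0],[-12,0,0],[-18,0,0]],"claw":[0.01,0.01,0.01]}'
python3 - <<'E'
from h import *
s=sense();print(s["q"].round(3))
E
```

```text
time: 9.93
tcp_pos: [500.1, -115.0, 386.3]
tcp_rot: [-2.141, 1.579, 1.117]
ft_force: [-0.6, 0.6, 0.1]
gripper_width: 0.198
[ 0.443  0.077 -0.477  0.772 -1.365 -0.255]
```

The sign is right: q6 is increasing, so there is room for the whole roll.

```bash
python3 -m handwheel '{"offset":[[0,0,0],[0,0,0],[0,0,0],[0,0,0],[0,0,0],[0,0,0],[0,0,0],[0,0,0],[0,0,0],[0,0,0],[0,0,0],[0,0,0]],"delta_rot":[[-6,0,0],[-12,0,0],[-18,0,0],[-24,0,0],[-30,0,0],[-36,0,0],[-42,0,0],[-48,0,0],[-54,0,0],[-60,0,0],[-66,0,0],[-72,0,0]],"claw":[0.01,0.01,0.01,0.01,0.01,0.01,0.01,0.01,0.01,0.01,0.01,0.01]}'
python3 - <<'E'
from h import *
s=sense();print(s["q"].round(3));bt=np.array([.7037,.0021,.7105]);R,P,b=final(-80,bt);P[2]=330;print(rel(P,R))
E
```

```text
time: 10.93
tcp_pos: [499.8, -115.0, 384.6]
tcp_rot: [1.748, -0.552, -1.649]
ft_force: [0.3, -0.2, -0.2]
gripper_width: 0.194
[ 0.443  0.079 -0.48   0.771 -1.364  1.007]
(array([ 0.0363, -0.0408, -0.0035]), array([-8.921e+01,  8.300e-01,  1.000e-02]))
```

```bash
python3 -m handwheel '{"offset":[[0,0,0],[0,0,0],[0,0,0],[0,0,0],[0,0,0],[0,0,0],[0,0,0],[0,0,0],[0,0,0],[0,0,0],[0,0,0],[0,0,0]],"delta_rot":[[-7,0,0],[-14,0,0],[-21,0,0],[-28,0,0],[-35,0,0],[-42,0.2,0],[-49,0.3,0],[-56,0.4,0],[-63,0.5,0],[-70,0.6,0],[-77,0.7,0],[-84,0.8,0]],"claw":[0.01,0.01,0.01,0.01,0.01,0.01,0.01,0.01,0.01,0.01,0.01,0.01]}'
python3 - <<'E'
from h import *
s=sense();print(s["q"].round(3));bt=np.array([.7037,.0021,.7105]);R,P,b=final(-80,bt);print((toolR()@bt).round(3));print(rel(P,R));P[2]=330;print(rel(P,R))
for n in("side","top","wrist"):cv2.imwrite(f"pics/{n}7.png",capture(n)[:,:,::-1])
a=cv2.imread("pics/side7.png")[100:340,180:420];b=cv2.imread("pics/top7.png")[120:320,260:460]
cv2.imwrite("pics/z8.png",cv2.hconcat([cv2.resize(a,(400,400),interpolation=2),cv2.resize(b,(400,400),interpolation=2)]))
E
```

```text
time: 11.93
tcp_pos: [499.4, -115.1, 382.8]
tcp_rot: [0.616, 0.603, -1.351]
ft_force: [-0.1, -0.4, -0.9]
gripper_width: 0.195
[ 0.441  0.074 -0.484  0.768 -1.352  2.483]
[ 0.116 -0.993 -0.001]
(array([ 0.1333, -0.008 , -0.1361]), array([-4.74,  0.02,  0.11]))
(array([ 0.0354, -0.0002, -0.0394]), array([-4.74,  0.02,  0.11]))
```

View pics/z8.png

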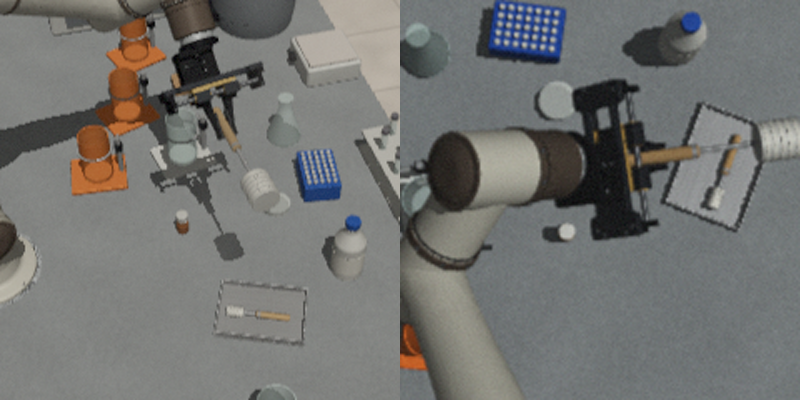

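View pics/wrist7.png

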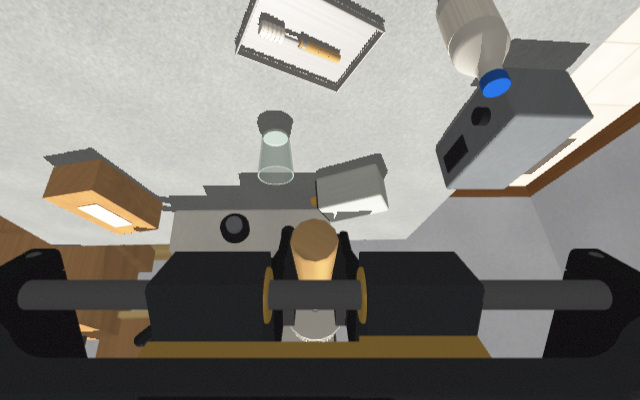

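The brush looks level in both views, with the head past the tray because it is still high. Before descending I'll check the head position.

```bash
python3 - <<'E'
from h import *
s=sense();R0=toolR();bt=np.array([.7037,.0021,.7105]);g=s["tcp_pos"]-11*R0[:,0]
h=g+162.5*(R0@bt);print(h, proj("top",h),proj("side",h))
E
python3 -m handwheel '{"offset":[[0.007,0,-0.007],[0.02,-0.001,-0.02],[0.033,-0.002,-0.034],[0.047,-0.003,-0.048],[0.06,-0.004,-0.061],[0.074,-0.004,-0.075],[0.088,-0.005,-0.09],[0.1,-0.006,-0.102],[0.113,-0.007,-0.115],[0.125,-0.008,-0.128],[0.131,-0.008,-0.134],[0.133,-0.008,-0.136]],"delta_rot":[[-0.5,0,0],[-1,0,0],[-1.5,0,0],[-2,0,0],[-2.5,0,0],[-3,0,0],[-3.5,0,0],[-4,0,0],[-4.7,0,0],[-4.7,0,0],[-4.7,0,0],[-4.7,0,0]],"claw":[0.01,0.01,0.01,0.01,0.01,0.01,0.01,0.01,0.01,0.01,0.01,0.01]}'
python3 - <<'E'
from h import *
s=sense();print(s["q"].round(3),s["ft_force"]);bt=np.array([.7037,.0021,.7105]);R,P,b=final(-80,bt);print((toolR()@bt).round(3));print(rel(P,R))
for n in("side","top","wrist"):cv2.imwrite(f"pics/{n}8.png",capture(n)[:,:,::-1])
a=cv2.imread("pics/side8.png")[160:360,220:420];b=cv2.imread("pics/top8.png")[120:320,260:460]
cv2.imwrite("pics/z9.png",cv2.hconcat([cv2.resize(a,(400,400),interpolation=2),cv2.resize(b,(400,400),interpolation=2)]))
E
```

```text
[ 515.99570068 -268.98588125  390.91633842] [447.45720855 190.61333093] [334.75857386 213.19224991]
time: 13.08
tcp_pos: [502.3, -111.8, 191.0]
tcp_rot: [0.555, 0.65, -1.326]
ft_force: [-0.5, 0.3, -1.1]
gripper_width: 0.194
[ 0.397  0.263 -0.794  0.952 -1.001  2.172] [-0.51738656  0.32149585 -1.06576069]
[ 0.167 -0.986  0.001]
(array([-0.001 , -0.0005,  0.0007]), array([-0.5 ,  0.05,  0.26]))
```

View pics/z9.png

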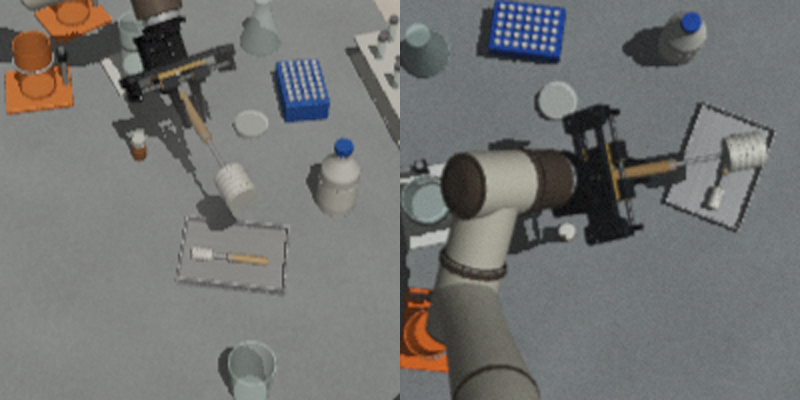

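View pics/side8.png

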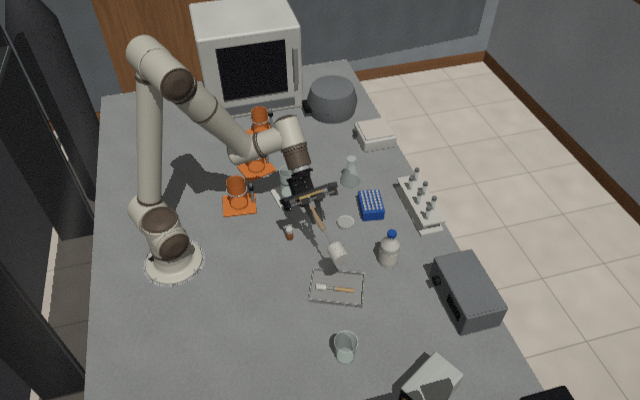

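The bristle head is at about (337,253) in the side view and (432,196) in the top view. I'll triangulate the head and the handle end.

```bash
python3 - <<'E'
from h import *
print("head",tri("side",(337.5,253),"top",(432.5,196)))
print("handle low",tri("side",(220+209/2,160+140/2),"top",(260+276/2,120+165/2)))
s=sense();R0=toolR();bt=np.array([.7037,.0021,.7105]);h=s["tcp_pos"]-11*R0[:,0]+162.5*(R0@bt);print(h,proj("top",h),proj("side",h),s["time"],s["dq"].round(3))
E
python3 -m handwheel '{"offset":[[0,0,0],[0,0,0],[0,0,0],[0,0,0],[0,0,0],[0,0,0]],"delta_rot":[[0,0,0],[0,0,0],[0,0,0],[0,0,0],[0,0,0],[0,0,0]],"claw":[0.01,0.01,0.01,0.01,0.01,0.01]}'
python3 -c "
from h import *
s=sense();print(s['dq'].round(4),s['tcp_pos'],s['gripper_width']*87,s['ft_force'])"
```

```text
head (array([ 527.81128794, -269.01433085,  203.63367368]), np.float64(1.41120739492297))
handle low (array([ 512.55261161, -167.83166279,  203.17488726]), np.float64(5.215167167168769))
[ 529.38029315 -263.85516796  201.16994568] [430.57001689 195.37653067] [337.26302782 252.15750506] 13.2333 [ 0.003 -0.015  0.013 -0.001 -0.002  0.002]
time: 13.73
tcp_pos: [503.6, -111.2, 193.5]
tcp_rot: [0.558, 0.648, -1.323]
ft_force: [-0.3, 0.6, -1.2]
gripper_width: 0.19
[-0.0003  0.0008 -0.0003  0.0002 -0.0011 -0.0003] [ 503.58908671 -111.22792456  193.45638837] 16.550233996281623 [-0.27668896  0.57763217 -1.17549011]
```

The head is measured within 6 mm of the tray centre and about 20 cm up. The brush is level and at rest, so I'm handing in.

```bash
python3 -c "
from bench import *
print(sign_off())"
```

```text
the job is handed in; nothing more can be done
None
```

I scrubbed the beaker with two strokes, drew the brush out, and handed in at about 13.7 s with the arm still holding it level over the tray.

- **Scrubbing:** the two lifts were about 52 mm and 50 mm. Each time I lowered the brush back to the floor, with contact forces of 7.8 N and 4.3 N.
- **Final pose:** triangulating from two cameras puts the bristle head at about (528, -269, 204) mm, against a tray centre of about (529, -264). The handle's lower end is at z ≈ 203 mm, so the brush is level. The arm was at rest, with the grip at 16.6 mm on the 18 mm handle.
- **Disagreements:** the arm's own pose puts the head about 5 mm away from the camera estimate. The last camera check was before a 0.5 s hold, during which the measured tool position changed by about 3 mm, mostly upward. Both are within "about 20 cm".
- **Bystanders:** they looked untouched in the last pictures. The arm hid part of the wash stand from view in those pictures. The highest force I read was about 8 N, at the beaker floor. I only had readings between moves, not during them.

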